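# Complete the cleaning rack and hold the cleaner's sprung lid at its mark

### The job

Help the goldsmith across the bench load the ultrasonic cleaner: of the four loose napkin rings find the one that matches the two already on the steel rack, in width and in height, and slip it all the way down over the rack's empty post and let go of it. Then take the cleaner's sprung lid by its handle, raise it to the long mark on its quadrant, 40 degrees open, and keep holding it there so that the rack can be lowered in: you finish still holding the lid by its handle at the mark. Leave the other rings and everything else on the bench where they are.

Things in the scene. Friction and masses are not known exactly. Their poses are not given: they have to be found in the camera images.
- ring: the matching silver napkin ring, lying about as one of four on the bench: a plain open tube, outer diameter 48, height 34, wall 2.5 (bore 43), about 45 g; stands on its rim; origin at the centre of its underside, z is the tube's axis. Its place among the four changes.
- rack: fixed stainless rack: base plate 58 (its x) by 196 (its y), top 12 above the bench; three posts of diameter 12, tops 58 above the bench, in a row at y -62, 0 and +62. Rings like ring stand at -62 and 0; the post at +62 is empty. Wire hangers 80 high at both ends, 95 to 116 from the middle in y. Origin at the centre of its underside.
- rack_post (a point): foot of the empty post, on its axis, on the top of the rack's base plate (12 above the bench)
- cleaner: fixed ultrasonic cleaner: steel housing 170 (its x) by 240 (its y), 150 high, under a sprung steel lid hinged on the -x side (nearest the robot); the free edge with the handle is on the +x side. Origin at the centre of the underside.
- lid (a joint): opening angle of the lid in rad: 0 closed, grows as the free edge rises, stop at 1.3; the long mark is at 0.698 (40 degrees), where the line on the lid's edge lies along the mark. A spring hinge always pulls it shut: at the handle it takes about 4 N to start it and about 6 N at the mark.
- lid_handle (a point): middle of the bar of the lid's handle: round black bar of diameter 12, parallel to the hinge (cleaner's y), 88 clear between its two end posts, 25 clear beneath it over the lid's sheet. It lies 148 from the hinge axis along the lid and 36 square to it. The bar may turn in the fingers as the lid swings.
- mark (a point): outer end of the long black mark at 40 degrees on the upright aluminium quadrant at the cleaner's +y end (a like one at the -y end): 78 from the hinge axis, 127 from the middle. Short marks every 10 degrees, radius 72.
- lid_hinge (a point): middle of the hinge axis, which runs along the cleaner's y, 157 above the bench
- ring_small: look-alike silver napkin ring, too narrow: outer diameter 38, height 34, wall 2.5. leave it; origin at the centre of its underside
- ring_large: look-alike silver napkin ring, too wide: outer diameter 58, height 34, wall 2.5. leave it; origin at the centre of its underside
- ring_short: look-alike silver napkin ring, too low: outer diameter 48, height only 20, wall 2.5. leave it; origin at the centre of its underside
- bur_stand: bystander: round wooden bur stand with small steel burs on top, diameter 44, 65 high over the burs; stands upright; origin at the centre of its underside
- ring_clamp: bystander: wooden hand clamp lying flat, 104 x 34 x 26; origin at the centre of its underside
- calipers: bystander: brass dividing calipers lying flat, about 140 long, up to 35 wide, 7 thick; origin at the centre of its underside
- paste_tin: bystander: low round steel tin, diameter 54, 35 high; origin at the centre of its underside
Mind the look-alikes: they are no part of the job. Leave any green look-alike of the ring alone. What is shaped like the rack but blue is not meant.

How it is judged (in metres and radians):
On the way:
1. the matching ring stands fully down on the rack's empty post, let go, with the lid still shut (horizontal distance between ring and rack_post below 0.016 m and z of ring in the frame of rack between 0.007 and 0.017 m and angle between ring's own z axis and vertical below 0.1 rad and contact force between the fingers and ring below 0.05 N and linear speed of ring below 0.02 m/s and value of joint lid below 0.06 rad), for 0.2 s.
At the end, for the whole second after the job is handed in: The matching ring stands let go on the rack around the once empty post (within 16 mm of its axis, underside within 5 mm of the plate, upright); the fingers hold the lid by its handle, still, at 40 degrees, give or take 5; the other rings and bystanders are within 30 mm of their start (horizontal distance between ring and rack_post below 0.016 m and z of ring in the frame of rack between 0.007 and 0.017 m and angle between ring's own z axis and vertical below 0.1 rad and linear speed of ring below 0.02 m/s and contact force between the fingers and ring below 0.05 N and value of joint lid between 0.611 and 0.785 rad and velocity of joint lid between -0.1 and 0.1 rad/s and contact force between the fingers and lid_handle_bar above 1 N and distance of each of ring_small, ring_large, ring_short, bur_stand, ring_clamp, calipers, paste_tin from where it was at the start of the episode below 0.03 m); the arm keeps its last pose, push and grip.
It fails at once if one of the three wrong rings was moved by more than 30 mm (distance of any of ring_small, ring_large, ring_short from where it was at the start of the episode above 0.03 m).
It fails at once if a tool or tin on the bench was moved by more than 30 mm (distance of any of bur_stand, ring_clamp, calipers, paste_tin from where it was at the start of the episode above 0.03 m).
It also fails if it takes over 48 s, if anything falls off the work surface, if the arm or the gripper's body presses on something with over 40 N, if the wrist force passes 120 N, or if a joint passes its speed limit or range.

### The arm

A 7-joint arm with a two-finger parallel gripper is mounted at the origin on the work surface. World frame = base frame: x ahead of the robot, y to its left, z up, the work surface at z = 0. Lengths are in mm, angles in degrees, forces in N, time in s.
With the tool pointing down it reaches from about 400 to 850 mm from the base axis. Payload 4.4 kg.
Tool frame: the origin (TCP) lies where the fingers leave the gripper's body, on its centre line; the fingertips stand 97 mm ahead of it and the grasp point (between the pads) lies 78 mm ahead of it; z points along the fingers, y is the direction in which the jaws open and shut (so a half turn about z gives the same grasp; the last joint's range is limited). The gripper opens to 94 mm and grips with 3 to 60 N. Pads are 16 mm wide; open, the fingers measure 119 mm over their backs; the gripper's body (75 mm by 177 mm) begins 78 mm behind the grasp point.
Start: joints at [62.063, 36.005, 2.206, 86.941, -1.547, 57.084, -1.146], TCP at [266.138, -593.033, 302.678] pointing down, gripper open.
Joint ranges: [-175.42, 175.42], [-21.48, 121.26], [-71.46, 75.88], [10.55, 141.38], [-63.04, 243.04], [13.31, 113.54], [-168.57, 168.57]. Speed limits (degrees/s): [147.25, 147.25, 180, 180, 180, 180, 180].

### API

Orientations are given as a 3x3 rotation matrix whose columns are the frame's x, y, z axes.
In Python, from bench import r, capture, get_calibration, ticket, spotter gives the robot as it stands. The module is installed in compiled form; this text tells all that it offers.
- The arm moves only by the tool send_rows, never from a script. Its argument "deltas" is a list that holds one entry, the list of rows, each a list of 7 numbers: the closure, from 0 (fully open) to 1 (shut), then the shift along the world's x, y, z each as a share of 60 mm, from -1 to 1, then the turn, a rotation vector about the world's x, y, z each as a share of 6 degrees, from -1 to 1. A call has 1 to 8 rows; each row shifts and turns the pose as measured when the row begins; what a row does not reach is not made up. A row lasts 1/8 s, in which the tool goes at most 62.5 mm and 10.7 degrees, less where a joint would pass 70% of its speed; a pose out of reach is approached as far as the arm can. A call with a number of a shift or a turn outside -1 to 1 is refused whole. A call with a gripper value outside its range is refused whole. The fingers move at their own pace and stop on an object; "force" is the grip in N (left out, the last holds). Time passes only in rows, so rows that do not move let the fingers close. It gives the time, the measured TCP pose, the force and the opening at its end, in the units of the state.
- r.read_state(): the state, without advancing time (a new reading comes with each control period).
- capture(name): name is "side" or "top"; returns the picture (384x512x3 uint8, red, green, blue); there is no depth.
- get_calibration(name): a dict with "K" (3x3 intrinsics, pixels), "k1" (the pictures are not rectified: a ray, as slopes to the right and down, at radius r is drawn at 1 + k1 r^2 times it, then the intrinsics apply), "view" (4x4, takes a point from world to camera coordinates). Camera axes: x right, y down, z forward; pixel columns grow to the right and rows downward; lengths in mm; the calibration is good to about 2 mm. A picture is of the moment at which its call begins. get_calibration takes no time and is no camera call.
- ticket.close_job(): hands the job in, once; it reports no verdict.
Trained networks look in the newest picture that a camera, given by its name, has taken for a name from the list of things; names that differ only in an ending like _2 or _b are one class to them, and where a whole thing is asked for, a point or a joint stands for the part that bears it (a point fixed in the world has none). Each returns a list of dicts, best first, with "confidence" (0 to 1); they miss things now and then, are a little off and sometimes report something else, mostly with a low value. They report only what shows in the picture. A call takes as long as a camera call. They do not tell look-alikes from the thing itself.
- spotter.masks_of(name, camera): "mask" (384x512 bool, what is visible of it) and "pixel" ([column, row] in pixels, amid what is visible of it).
The state is a dict: "time_s": time; "joint_positions": joint angles; "joint_velocities": joint speeds; "tau": joint torques, N m; "ee_pos": TCP position; "eef_rot": TCP orientation; "ft_force": force on the tool from outside, world axes, zero at the start; "wrist_torque": the same for the moment, N m; "finger_gap": finger opening in mm.
Only numpy, scipy, OpenCV 4.12 (cv2) and the standard library are available. Lean on these libraries where they do the work, as an engineer would, in place of code of your own. Each camera call takes 0.05 s, during which the arm holds its last target. There are 200 camera calls.

## Working session

There is one attempt and no reset: what is moved stays moved. The work goes in short steps, Python scripts to look and compute and a tool call to move; the robot and the scene stay as the last step left them, time stands still between calls to the robot, and variables do not carry over. Pictures are saved under pics/ and viewed, about 8 in all and at most 12, crops included, and the job is handed in when it is done.

Besides the shell and the picture viewer there is one more tool, called after ">>>" as a command line: name --argument value ..., lists and objects as JSON in quotes. send_rows: Moves the arm, as the interface text tells. Its arguments: {"type":"object","properties":{"deltas":{"type":"array"},"force":{"type":"number"}},"required":["deltas"]}

```bash
mkdir -p pics; cat > h.py <<'E'
import numpy as np, cv2
from bench import r, capture, get_calibration, ticket, spotter
def cal(n):
    c=get_calibration(n); return np.array(c["K"]),c["k1"],np.array(c["view"])
def proj(n,p):
    K,k1,V=cal(n); p=np.atleast_2d(p); q=p@V[:3,:3].T+V[:3,3]; s=q[:,:2]/q[:,2:]
    s=s*(1+k1*(s**2).sum(1,keepdims=True)); return s*[K[0,0],K[1,1]]+K[:2,2]
def unproj(n,px,z):
    K,k1,V=cal(n); d=(np.atleast_2d(px)-K[:2,2])/[K[0,0],K[1,1]]; s=d.copy()
    for _ in range(30): s=d/(1+k1*(s**2).sum(1,keepdims=True))
    R=V[:3,:3]; c=-R.T@V[:3,3]; w=np.c_[s,np.ones(len(s))]@R
    return c+w*((z-c[2])/w[:,2:])
def snap(n,f,box=None,k=1):
    im=capture(n); o=im if box is None else im[box[1]:box[3],box[0]:box[2]]
    cv2.imwrite("pics/"+f,cv2.resize(o,None,fx=k,fy=k,interpolation=cv2.INTER_CUBIC)[:,:,::-1]); return im
E
python3 - <<'E'
from h import *
a=snap("top","t0.png");b=snap("side","s0.png")
cv2.imwrite("pics/b0.png",np.vstack([cv2.resize(x,(400,300)) for x in(a,b)])[:,:,::-1])
for c in("top","side"):
    K,k1,V=cal(c);print(c,K.round(1).tolist(),k1,"cam",(-V[:3,:3].T@V[:3,3]).round(),"fwd",V[2,:3].round(2))
    for n in("ring","rack","cleaner","lid_handle","bur_stand","ring_clamp","calipers","paste_tin"):
        for d in spotter.masks_of(n,c)[:6]:
            ys,xs=np.where(d["mask"]);print(n,round(d["confidence"],2),np.round(d["pixel"]),"box",xs.min(),ys.min(),xs.max(),ys.max(),unproj(c,d["pixel"],0)[0].round())
s=r.read_state();print(s["time_s"],s["eef_rot"],s["ee_pos"])
E
```

```text
top [[437.1, 0.0, 256.3], [0.0, 437.1, 181.1], [0.0, 0.0, 1.0]] -0.14990322315587468 cam [ 287.  100. 1257.] fwd [ 0.2  -0.03 -0.98]
ring 0.54 [164. 163.] box 151 152 167 169 [585. 335.   0.]
ring 0.43 [132. 175.] box 122 162 140 180 [548. 426.   0.]
rack 0.81 [136. 269.] box 103 245 171 294 [273. 396.   0.]
rack 0.56 [233. 214.] box 189 195 273 231 [438. 125.   0.]
cleaner 0.9 [364. 190.] box 308 142 417 230 [ 521. -261.    0.]
lid_handle 0.6 [366. 181.] box 315 141 414 226 [ 548. -267.    0.]
bur_stand 0.49 [284. 104.] box 262 94 297 112 [780. -19.   0.]
bur_stand 0.47 [124. 202.] box 120 194 135 209 [466. 444.   0.]
bur_stand 0.21 [222. 113.] box 210 93 233 126 [745. 170.   0.]
ring_clamp 0.82 [281. 105.] box 261 95 296 112 [777. -10.   0.]
calipers 0.63 [221. 113.] box 207 92 234 132 [745. 172.   0.]
paste_tin 0.62 [166. 120.] box 160 111 177 130 [718. 338.   0.]
side [[485.2, 0.0, 252.0], [0.0, 485.2, 190.5], [0.0, 0.0, 1.0]] -0.10810054639464713 cam [ 223. 1151.  812.] fwd [ 0.24 -0.82 -0.51]
ring 0.9 [191. 310.] box 184 299 205 325 [572. 408.   0.]
ring 0.73 [194. 286.] box 18
[... 232 characters left out ...]
.] box 243 113 327 206 [ 541. -394.    0.]
lid_handle 0.57 [282. 144.] box 243 121 324 162 [ 584. -525.    0.]
bur_stand 0.71 [235. 323.] box 223 304 242 335 [463. 415.   0.]
ring_clamp 0.6 [287. 161.] box 244 113 326 205 [ 535. -395.    0.]
ring_clamp 0.56 [181. 204.] box 174 189 190 214 [778.  -3.   0.]
ring_clamp 0.17 [154. 272.] box 142 259 163 282 [713. 316.   0.]
calipers 0.85 [166. 238.] box 151 226 185 249 [745. 176.   0.]
paste_tin 0.77 [153. 273.] box 142 260 163 281 [714. 319.  -0.]
0.9 [[ 9.12362536e-01  4.09383198e-01  2.22689906e-05]
 [ 4.09383198e-01 -9.12362536e-01  9.09222849e-06]
 [ 2.40395983e-05  8.21141947e-07 -1.00000000e+00]] [ 266.13466899 -593.02801475  302.6760141 ]
```

View pics/t0.png

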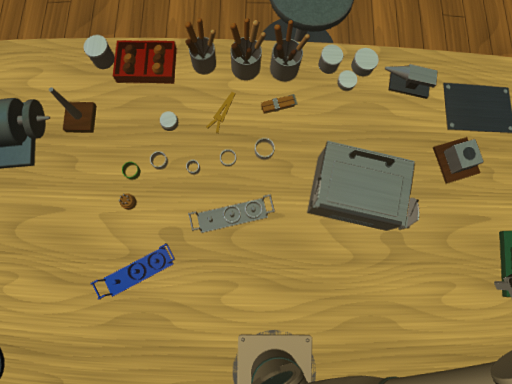

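View pics/s0.png

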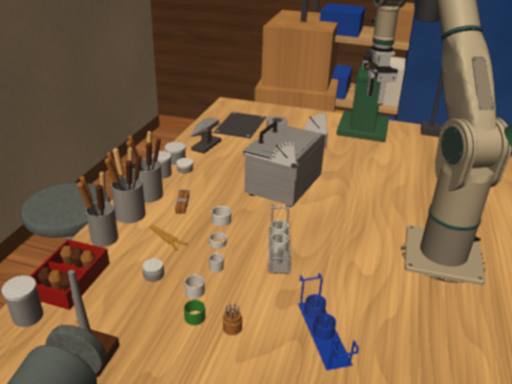

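```bash
python3 - <<'E'
from h import *
a=snap("side","x.png");b=capture("top")
c1=cv2.resize(a[190:310,170:300],None,fx=4,fy=4,interpolation=3)
c2=cv2.resize(b[140:240,140:280],None,fx=4,fy=4,interpolation=3)
cv2.imwrite("pics/c1.png",c1[:,:,::-1]);cv2.imwrite("pics/c2.png",c2[:,:,::-1])
E
```

```text
(no output)
```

View pics/c1.png

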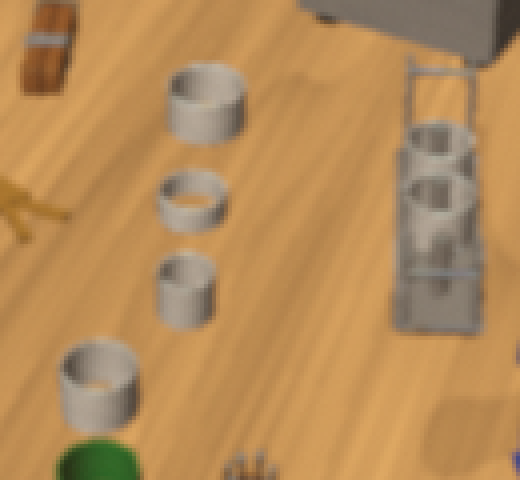

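View pics/c2.png

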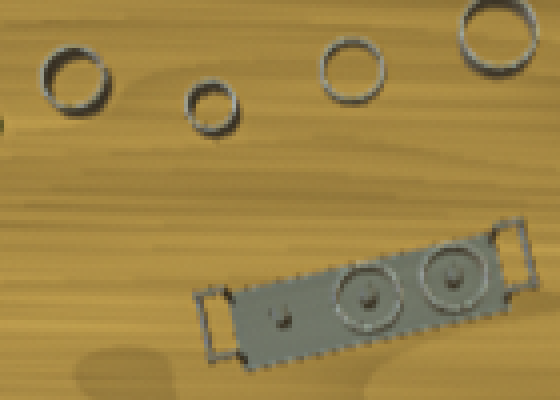

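```bash
python3 - <<'E'
from h import *
b=capture("top");a=capture("side")
c1=cv2.resize(a[105:210,235:335],None,fx=4,fy=4,interpolation=3)
c2=cv2.resize(b[135:240,300:400],None,fx=4,fy=4,interpolation=3)
cv2.imwrite("pics/c3.png",np.hstack([c1,c2])[:,:,::-1])
from scipy.optimize import least_squares
t=np.linspace(0,2*np.pi,73)
def cyl(x,y,ro,h): return np.r_[np.c_[x+ro*np.cos(t),y+ro*np.sin(t),0*t],np.c_[x+ro*np.cos(t),y+ro*np.sin(t),0*t+h]]
def bb(p): return np.r_[p.min(0),p.max(0)]
tgt={}
for n in("top","side"):
    for d in spotter.masks_of("ring",n):
        ys,xs=np.where(d["mask"]); tgt.setdefault(n,[]).append(np.array([xs.min()-.5,ys.min()-.5,xs.max()+.5,ys.max()+.5])); print(n,tgt[n][-1],d["confidence"])
tg={n:min(tgt[n],key=lambda v:abs(v[:2]+v[2:]-2*np.array(c)).sum()) for n,c in(("top",(159,160)),("side",(195,287)))}
for use in(("top",),("side",),("top","side")):
    f=least_squares(lambda p:np.concatenate([bb(proj(n,cyl(*p,24,34)))-tg[n] for n in use]),[590,335]);print("ring",use,f.x.round(1),f.fun.round(1))
# rack
c=np.array([[233,290],[488,235],[510,305],[247,368],[369,298],[453,278],[281,318]])
px=(c+.5)/4-.5+140
loc=np.array([[29,98,12],[29,-98,12],[-29,-98,12],[-29,98,12],[0,0,46],[0,-62,46],[0,62,58]])
def W(p):
    ca,sa=np.cos(p[2]),np.sin(p[2]); return np.c_[p[0]+ca*loc[:,0]-sa*loc[:,1],p[1]+sa*loc[:,0]+ca*loc[:,1],loc[:,2]]
f=least_squares(lambda p:(proj("top",W(p))-px).ravel(),[438,125,0]);print("rack",f.x[:2],np.degrees(f.x[2]),f.fun.reshape(-1,2).round(1).tolist());print("post",W(f.x)[6])
print("side proj",(((proj("side",W(f.x))-[170,190])+.5)*4-.5).round().tolist())
E
```

```text
top [121.5 161.5 139.5 179.5] 0.53
top [148.5 150.5 167.5 170.5] 0.46
side [184.5 275.5 204.5 297.5] 0.75
side [183.5 299.5 205.5 325.5] 0.6
ring ('top',) [588.3 349.1] [ 0.3  0.6 -0.3 -0.6]
ring ('side',) [587.4 348.7] [-0.3 -1.2  0.3  1.1]
ring ('top', 'side') [587.7 348.8] [ 0.4  0.8 -0.2 -0.4 -0.5 -1.2  0.2  1.1]
rack [435.09613413 128.26987122] 14.585124392439463 [[-1.5, 0.8], [1.3, -0.8], [0.5, 1.2], [-0.7, 1.0], [-0.1, -0.6], [0.6, -0.6], [-0.1, -1.0]]
post [419.48341162 188.27189532  58.        ]
side proj [[391.0, 323.0], [394.0, 145.0], [475.0, 148.0], [483.0, 327.0], [439.0, 189.0], [438.0, 136.0], [441.0, 232.0]]
```

View pics/c3.png

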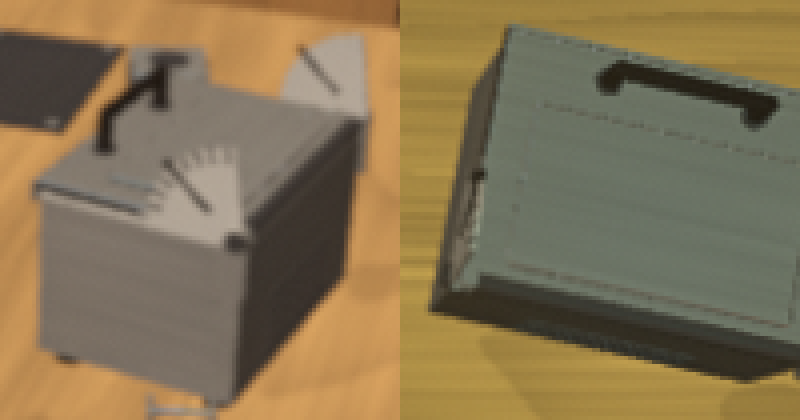

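```bash
python3 - <<'E'
from h import *
from scipy.optimize import least_squares
t=(np.array([[217,72],[370,106],[294,87]])+.5)/4-.5+[300,135]
w=unproj("top",t,193);print(w.round(1),np.degrees(np.arctan2(*(w[0]-w[1])[[0,1]]))*-1)
m=(np.array([133,88])+.5)/4-.5+[235,105]
print("side@193",unproj("side",m,193).round(1))
f=least_squares(lambda p:np.r_[proj("top",p)[0]-t[2],proj("side",p)[0]-m],[600,-250,190]);print("tri",f.x.round(1),f.fun.round(2))
# cleaner mask check: lid corners top crop
c=(np.array([[110,27],[398,85],[75,275]])+.5)/4-.5+[300,135];print(unproj("top",c,162).round(1))
# mark crossing quadrants side: mark outer ends
E
```

```text
[[ 580.6 -181.8  193. ]
 [ 561.4 -282.4  193. ]
 [ 572.4 -232.2  193. ]] -10.780115780449588
side@193 [[ 572.3 -237.8  193. ]]
tri [ 571.2 -231.3  196. ] [ 0.02  0.13 -0.16 -0.04]
[[ 617.5 -118.9  162. ]
 [ 584.5 -313.8  162. ]
 [ 452.1  -94.1  162. ]]
```

>>> send_rows --deltas '[[[0, 0.2, 0, 1, 0, 0, 0.5], [0, 0.34, 0.94, 0.6, 0, 0, 0.9], [0, 0.34, 0.94, 0, 0, 0, 0.9], [0, 0.34, 0.94, 0, 0, 0, 0.9], [0, 0.34, 0.94, 0, 0, 0, 0.9], [0, 0.34, 0.94, 0, 0, 0, 0.9], [0, 0.34, 0.94, 0, 0, 0, 0.9], [0, 0.34, 0.94, 0, 0, 0, 0.9]]]'

```text
time_s: 2.2
ee_pos: [419.9, -196.1, 398.8]
eef_rot: [[0.411, 0.912, 0.005], [0.912, -0.411, -0.006], [-0.003, 0.007, -1.0]]
ft_force: [0.8, -0.9, -0.3]
finger_gap: 94.2
```

>>> send_rows --deltas '[[[0, 0.3, 0.98, 0, 0, 0, 0.9], [0, 0.3, 0.98, 0, 0, 0, 0.9], [0, 0.3, 0.98, 0, 0, 0, 0.9], [0, 0.3, 0.98, 0, 0, 0, 0.9], [0, 0.3, 0.98, 0, 0, 0, 0.9], [0, 0.3, 0.98, 0, 0, 0, 0.9], [0, 0.3, 0.98, 0, 0, 0, 0.8], [0, 0.3, 0.98, 0, 0, 0, 0.2]]]'

```text
time_s: 3.2
ee_pos: [565.8, 281.9, 401.3]
eef_rot: [[-0.263, 0.965, 0.016], [0.965, 0.263, -0.002], [-0.006, 0.015, -1.0]]
ft_force: [0.6, 0.2, 0.1]
finger_gap: 93.9
```

>>> send_rows --deltas '[[[0, 0.25, 0.8, -0.3, 0, 0.15, -0.1], [0, 0.1, 0.3, -0.9, 0, 0, 0], [0, 0, 0, -1, 0, 0, 0], [0, 0, 0, -1, 0, 0, 0], [0, 0, 0, 0, 0, 0, 0]]]'

```text
time_s: 3.82
ee_pos: [586.2, 357.0, 204.2]
eef_rot: [[-0.259, 0.966, 0.002], [0.966, 0.259, 0.003], [0.003, 0.003, -1.0]]
ft_force: [-0.2, -0.5, 0.8]
finger_gap: 93.5
```

```bash
python3 - <<'E'
from h import *
b=capture("top");a=capture("side")
c1=cv2.resize(a[240:345,150:250],None,fx=4,fy=4,interpolation=3)
c2=cv2.resize(b[110:215,110:210],None,fx=4,fy=4,interpolation=3)
cv2.imwrite("pics/c4.png",np.hstack([c1,c2])[:,:,::-1])
s=r.read_state();p=np.array(s["ee_pos"]);R=np.array(s["eef_rot"]);print(p,R)
print("tip centre side",((proj("side",p+97*R[:,2])-[150,240]+.5)*4-.5).round(),"top",((proj("top",p+97*R[:,2])-[110,110]+.5)*4-.5).round())
E
```

```text
[589.04976856 359.50544568 210.37649907] [[-0.25792269  0.96610184  0.01109546]
 [ 0.96613827  0.2578121   0.01047659]
 [ 0.00726091  0.0134219  -0.99988356]]
tip centre side [[161.  72.]] top [[151. 167.]]
```

View pics/c4.png

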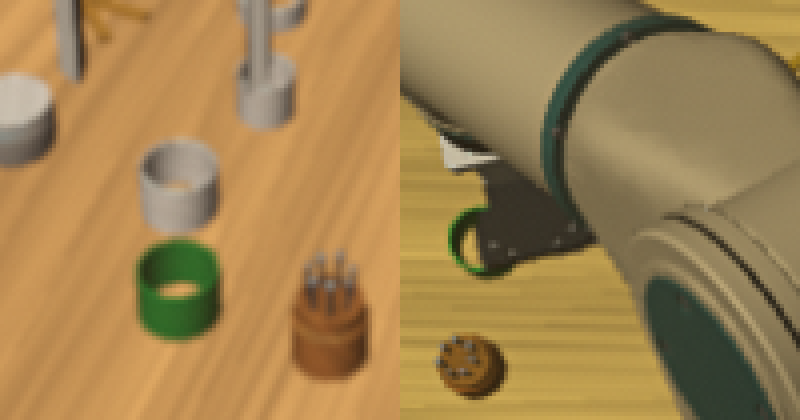

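>>> send_rows --deltas '[[[0, 0, -0.1, -0.1, 0, 0, 0], [0, 0, 0, 0, 0, 0, 0]]]'

```text
time_s: 4.18
ee_pos: [591.6, 354.3, 210.0]
eef_rot: [[-0.257, 0.966, 0.019], [0.966, 0.256, 0.015], [0.01, 0.022, -1.0]]
ft_force: [0.7, 0.2, 0.4]
finger_gap: 93.9
```

>>> send_rows --deltas '[[[0, -0.06, -0.08, -0.8, -0.14, 0.18, 0], [0, 0, 0, -0.6, 0, 0, 0], [0, 0, 0, -0.3, 0, 0, 0], [0, 0, 0, 0, 0, 0, 0]]]'

```text
time_s: 4.68
ee_pos: [592.3, 351.1, 113.8]
eef_rot: [[-0.254, 0.967, 0.012], [0.967, 0.254, 0.008], [0.004, 0.014, -1.0]]
ft_force: [-0.0, 0.1, 0.1]
finger_gap: 94.1
```

>>> send_rows --deltas '[[[0, -0.07, -0.04, -0.22, -0.1, 0.15, 0], [0, 0, 0, 0, 0, 0.05, 0]]]'

```text
time_s: 4.92
ee_pos: [588.9, 349.5, 102.5]
eef_rot: [[-0.254, 0.967, -0.007], [0.967, 0.254, -0.001], [0.0, -0.007, -1.0]]
ft_force: [0.4, 0.2, -0.4]
finger_gap: 93.7
```

>>> send_rows --deltas '[[[1, 0, 0, 0, 0, 0, 0], [1, 0, 0, 0, 0, 0, 0], [1, 0, 0, 0, 0, 0, 0], [1, 0, 0, 0, 0, 0, 0], [1, 0, 0, 0, 0, 0, 0], [1, 0, 0, 0, 0, 0, 0]]]' --force 15

```text
time_s: 5.68
ee_pos: [589.9, 350.2, 104.6]
eef_rot: [[-0.254, 0.967, -0.004], [0.967, 0.254, 0.001], [0.002, -0.004, -1.0]]
ft_force: [-0.1, 0.1, -0.6]
finger_gap: 47.0
```

>>> send_rows --deltas '[[[1, 0, 0, 0.7, 0, 0, 0], [1, 0, 0, 0.9, 0, 0, 0], [1, -0.5, -0.48, 0.2, 0, 0, 0], [1, -0.7, -0.66, 0, 0, 0, 0], [1, -0.7, -0.66, 0, 0, 0, 0], [1, -0.6, -0.6, 0, 0, 0, 0], [1, -0.3, -0.27, 0, 0, 0, 0], [1, 0, 0, 0, 0, 0, 0]]]'

```text
time_s: 6.68
ee_pos: [415.8, 185.4, 215.0]
eef_rot: [[-0.254, 0.967, -0.003], [0.967, 0.254, 0.001], [0.002, -0.003, -1.0]]
ft_force: [0.3, -0.1, -0.2]
finger_gap: 47.1
```

```bash
python3 - <<'E'
from h import *
a=capture("side");b=capture("top")
c1=cv2.resize(a[180:285,230:330],None,fx=4,fy=4,interpolation=3)
c2=cv2.resize(b[150:255,165:265],None,fx=4,fy=4,interpolation=3)
cv2.imwrite("pics/c5.png",np.hstack([c1,c2])[:,:,::-1])
s=r.read_state();p=np.array(s["ee_pos"]);R=np.array(s["eef_rot"]);print(p.round(1),R.round(3).tolist(),s["finger_gap"])
q=p+78*R[:,2]
f=lambda n,x,o:((proj(n,x)-o+.5)*4-.5).round().tolist()
print("ring bottom/top centre",f("side",np.array([q-24*np.array([0,0,1]),q+[0,0,10]]),[230,180]),"post top",f("side",[419.5,188.3,58],[230,180]))
E
```

```text
[417.7 187.4 215.1] [[-0.254, 0.967, -0.001], [0.967, 0.254, 0.003], [0.004, -0.0, -1.0]] 47.256793327750074
ring bottom/top centre [[209.0, 201.0], [212.0, 156.0]] post top [[201.0, 272.0]]
```

View pics/c5.png

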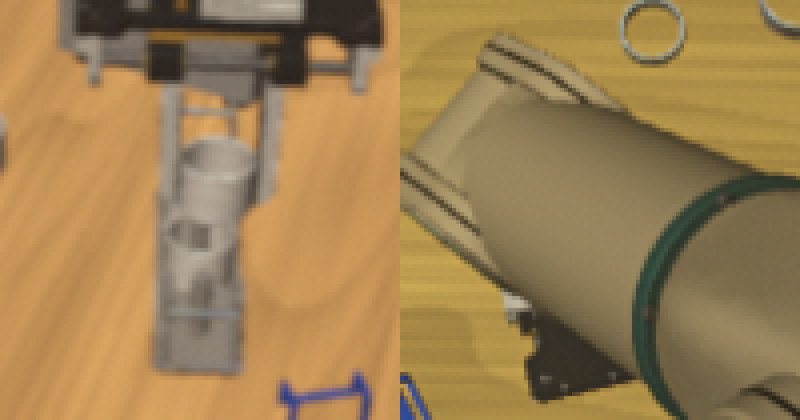

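>>> send_rows --deltas '[[[1, 0.03, 0.02, -0.6, 0, 0, 0], [1, 0, 0, -0.5, 0, 0, 0], [1, 0, 0, -0.3, 0, 0, 0], [1, 0, 0, 0, 0, 0, 0]]]'

```text
time_s: 7.28
ee_pos: [426.2, 195.2, 128.6]
eef_rot: [[-0.256, 0.967, 0.007], [0.967, 0.256, 0.011], [0.009, 0.009, -1.0]]
ft_force: [-1.1, 0.9, -0.4]
finger_gap: 47.1
```

>>> send_rows --deltas '[[[1, -0.11, -0.12, -0.17, -0.1, 0.07, 0]]]'

```text
time_s: 7.4
ee_pos: [421.0, 189.4, 118.7]
eef_rot: [[-0.257, 0.967, 0.002], [0.967, 0.257, 0.002], [0.002, 0.002, -1.0]]
ft_force: [-0.7, 0.9, -0.1]
finger_gap: 47.6
```

>>> send_rows --deltas '[[[1, -0.02, -0.02, -0.04, 0, 0, 0], [0, 0, 0, 0, 0, 0, 0], [0, 0, 0, 0, 0, 0, 0], [0, 0, 0, 0, 0, 0, 0], [0, 0, 0, 0, 0, 0, 0]]]'

```text
time_s: 8.02
ee_pos: [419.8, 187.6, 117.3]
eef_rot: [[-0.256, 0.967, 0.003], [0.967, 0.256, 0.001], [0.001, 0.003, -1.0]]
ft_force: [0.3, -0.7, 0.3]
finger_gap: 83.4
```

Now lift clear and look.

>>> send_rows --deltas '[[[0, 0, 0, 0.4, 0, 0, 0], [0, 0, 0, 1, 0, 0, 0], [0, 0, 0, 1, 0, 0, 0], [0, 0, 0, 1, 0, 0, 0], [0, 0.5, -0.5, 0.6, 0, 0, 0], [0, 0.4, -0.9, 0, 0, 0, -0.4]]]'

```text
time_s: 8.78
ee_pos: [472.4, 105.8, 366.2]
eef_rot: [[-0.225, 0.974, 0.005], [0.974, 0.225, 0.003], [0.002, 0.005, -1.0]]
ft_force: [0.7, -1.1, -1.5]
finger_gap: 94.2
```

```bash
python3 - <<'E'
from h import *
a=capture("side")
cv2.imwrite("pics/c6.png",cv2.resize(a[190:290,230:330],None,fx=4,fy=4,interpolation=3)[:,:,::-1])
s=r.read_state();print(np.round(s["ee_pos"],1))
f=lambda x:((proj("side",x)-[230,190]+.5)*4-.5).round().tolist()
print("expect ring top/bottom",f([[419.5,188.3,46],[419.5,188.3,12]]),"nbr top",f([[435.1,128.3,46]]))
E
```

```text
[474.8  95.7 364.3]
expect ring top/bottom [[200.0, 247.0], [197.0, 289.0]] nbr top [[199.0, 189.0]]
```

View pics/c6.png

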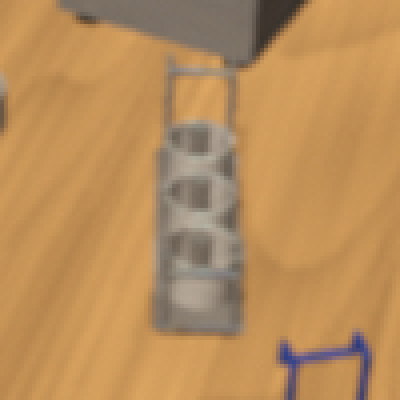

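>>> send_rows --deltas '[[[0, 0.27, -0.9, 0, 0, 0, -0.8], [0, 0.27, -0.9, 0, 0, 0, -0.8], [0, 0.27, -0.9, 0, 0, 0, -0.8], [0, 0.27, -0.9, 0, 0, 0, -0.7], [0, 0.27, -0.9, -0.1, 0, 0, -0.7], [0, 0.2, -0.6, -0.2, 0, 0, 0], [0, 0, -0.1, 0, 0, 0, 0]]]'

```text
time_s: 9.7
ee_pos: [566.4, -224.4, 344.7]
eef_rot: [[0.2, 0.98, 0.0], [0.98, -0.2, -0.006], [-0.006, 0.001, -1.0]]
ft_force: [0.0, 0.9, 0.5]
finger_gap: 93.9
```

>>> send_rows --deltas '[[[0, 0.1, -0.14, -0.4, 0, 0, 0], [0, 0, 0, -0.2, 0, 0, 0], [0, 0, 0, 0, 0, 0, 0]]]'

```text
time_s: 10.07
ee_pos: [572.0, -229.7, 308.4]
eef_rot: [[0.197, 0.98, -0.0], [0.98, -0.197, -0.004], [-0.004, 0.001, -1.0]]
ft_force: [0.5, 0.4, 0.1]
finger_gap: 94.1
```

```bash
python3 - <<'E'
from h import *
a=capture("side")
cv2.imwrite("pics/c7.png",cv2.resize(a[90:190,230:330],None,fx=5,fy=5,interpolation=3)[:,:,::-1])
s=r.read_state();p=np.array(s["ee_pos"]);R=np.array(s["eef_rot"]);print(p.round(1),R.round(3).tolist())
f=lambda x:((proj("side",x)-[230,90]+.5)*5-.5).round().tolist()
t=p+97*R[:,2]
print("inner tips",f([t+47*R[:,1],t-47*R[:,1]]),"bar ends/mid",f([[580.6,-181.8,193],[561.4,-282.4,193],[572,-233,193]]))
E
```

```text
[ 572.3 -229.8  308.9] [[0.197, 0.98, 0.001], [0.98, -0.197, -0.004], [-0.004, 0.002, -1.0]]
inner tips [[124.0, 147.0], [257.0, 178.0]] bar ends/mid [[155.0, 217.0], [225.0, 162.0], [190.0, 188.0]]
```

View pics/c7.png

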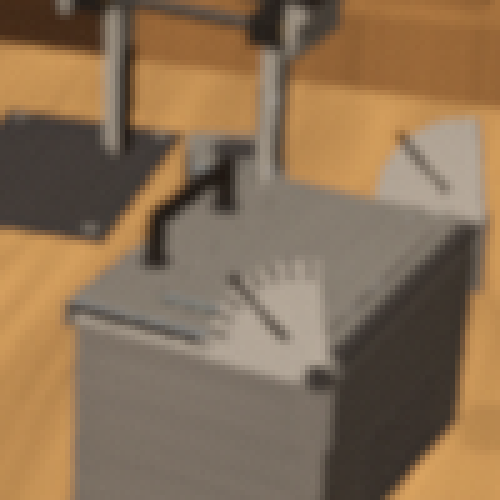

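>>> send_rows --deltas '[[[0, 0, -0.03, -0.35, 0, 0, 0], [0, 0, 0, -0.2, 0, 0, 0], [0, 0, 0, 0, 0, 0, 0]]]'

```text
time_s: 10.5
ee_pos: [573.6, -229.3, 278.4]
eef_rot: [[0.194, 0.981, 0.005], [0.981, -0.194, -0.005], [-0.004, 0.006, -1.0]]
ft_force: [0.3, -0.5, -0.8]
finger_gap: 94.2
```

>>> send_rows --deltas '[[[0.3, -0.03, -0.03, -0.06, 0, 0.05, 0], [1, 0, 0, 0, 0, 0, 0], [1, 0, 0, 0, 0, 0, 0], [1, 0, 0, 0, 0, 0, 0], [1, 0, 0, 0, 0, 0, 0], [1, 0, 0, 0, 0, 0, 0], [1, 0, 0, 0, 0, 0, 0], [1, 0, 0, 0, 0, 0, 0]]]' --force 35

```text
time_s: 11.5
ee_pos: [572.7, -231.2, 276.9]
eef_rot: [[0.194, 0.981, 0.003], [0.981, -0.194, -0.006], [-0.006, 0.005, -1.0]]
ft_force: [0.4, 0.9, 0.7]
finger_gap: 17.4
```

>>> send_rows --deltas '[[[1, 0, 0, 0, 0, 0, 0], [1, 0, 0, 0, 0, 0, 0], [1, 0, 0, 0, 0, 0, 0]]]'

```text
time_s: 11.88
ee_pos: [572.1, -231.1, 276.8]
eef_rot: [[0.194, 0.981, 0.002], [0.981, -0.194, -0.006], [-0.006, 0.003, -1.0]]
ft_force: [-0.4, 0.1, 0.9]
finger_gap: 10.8
```

>>> send_rows --deltas '[[[1, -0.11, 0.02, 0.21, -0.08, -0.41, 0], [1, -0.14, 0.03, 0.2, -0.08, -0.41, 0], [1, -0.15, 0.03, 0.19, -0.08, -0.41, 0], [1, -0.17, 0.03, 0.18, -0.08, -0.41, 0]]]'

```text
time_s: 12.38
ee_pos: [538.7, -224.6, 320.8]
eef_rot: [[0.195, 0.964, 0.179], [0.981, -0.191, -0.038], [-0.003, 0.183, -0.983]]
ft_force: [2.3, 0.1, -6.2]
finger_gap: 10.7
```

>>> send_rows --deltas '[[[1, -0.18, 0.03, 0.18, -0.08, -0.41, 0], [1, -0.2, 0.04, 0.17, -0.08, -0.41, 0], [1, -0.21, 0.04, 0.15, -0.08, -0.41, 0], [1, -0.22, 0.04, 0.13, -0.08, -0.41, 0]]]'

```text
time_s: 12.88
ee_pos: [489.3, -214.8, 356.9]
eef_rot: [[0.194, 0.917, 0.349], [0.981, -0.182, -0.069], [0.0, 0.356, -0.934]]
ft_force: [5.0, -0.5, -8.2]
finger_gap: 11.3
```

```bash
cat > g.py <<'E'
from h import *
s=r.read_state();p=np.array(s["ee_pos"]);R=np.array(s["eef_rot"])
g=p+78*R[:,2];d=g-[572.3,-231.6,198.8];u=d@[.982,-.19,0]
print(s["time_s"],"du,dv",u.round(1),d[2].round(1),"theta",np.degrees(np.arctan2(36+d[2],148+u))-13.67,"R",np.hypot(36+d[2],148+u),"F",np.round(s["ft_force"],1),s["finger_gap"])
E
python3 g.py; sleep 0; python3 - <<'E'
from h import *
a=capture("side")
cv2.imwrite("pics/c8.png",cv2.resize(a[85:185,230:330],None,fx=6,fy=6,interpolation=3)[:,:,::-1])
E
python3 g.py
```

```text
12.875 du,dv -56.9 85.2 theta 39.394531955649896 R 151.66823095332182 F [ 5.  -0.5 -8.2] 11.320389681722833
12.925 du,dv -58.0 86.2 theta 39.94453579831449 R 151.76233841428962 F [ 2.5  1.6 -5.8] 10.869736718847445
```

View pics/c8.png

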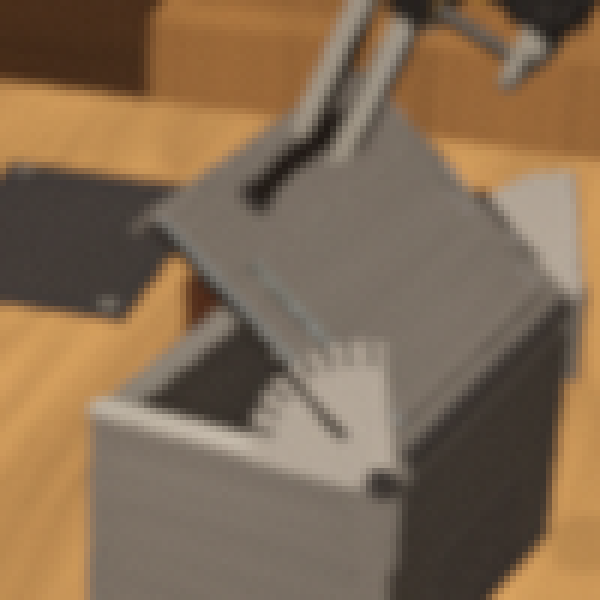

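>>> send_rows --deltas '[[[1, 0, 0, 0, 0, 0, 0], [1, 0, 0, 0, 0, 0, 0]]]'

```text
time_s: 13.18
ee_pos: [488.7, -214.7, 357.4]
eef_rot: [[0.194, 0.916, 0.351], [0.981, -0.181, -0.07], [-0.0, 0.357, -0.934]]
ft_force: [2.2, -0.7, -5.5]
finger_gap: 11.0
```

```bash
python3 g.py; python3 - <<'E'
from h import *
for _ in range(10): a=capture("side")
cv2.imwrite("pics/c9.png",np.hstack([cv2.resize(a[90:180,235:325],(450,450),interpolation=3),cv2.resize(a[195:285,235:302],(335,450),interpolation=3)])[:,:,::-1])
E
python3 g.py
```

```text
13.175 du,dv -57.4 85.8 theta 39.68518117055899 R 151.7843210515799 F [ 2.2 -0.7 -5.5] 10.96265579889479
13.675 du,dv -57.8 86.0 theta 39.85914306874438 R 151.75396330342795 F [ 2.9 -0.5 -6.8] 10.74785982426929
```

View pics/c9.png

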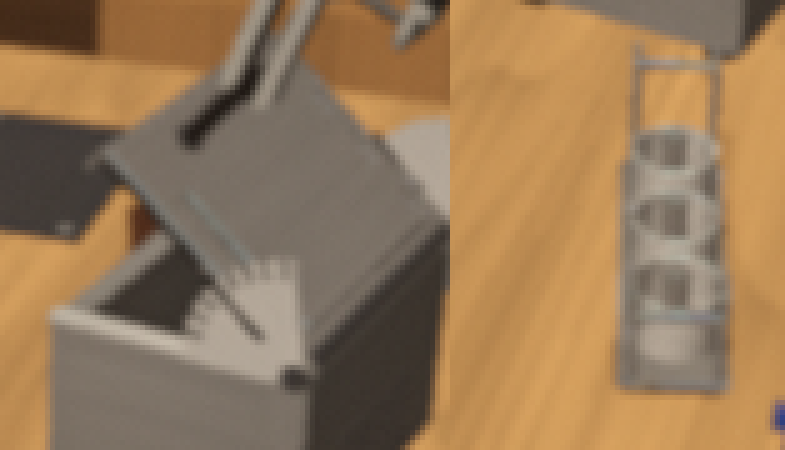

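```bash
python3 -c "
from h import *
print(ticket.close_job())"; python3 g.py
```

```text
the job is handed in; nothing more can be done
None
the job is handed in; nothing more can be done
```

I put the matching ring on the rack's empty post, opened the lid to its 40° mark, and handed the job in at about 13.7 s with the gripper still holding the handle. No verdict was reported.

- **Ring:** I chose the leftmost silver ring (top view, pixel 159,160). It was the only loose ring as wide and as tall as the two on the rack. In the last picture it stands level with them on the post, and the gripper is clear of it.
- **Lid:** from the arm's pose the lid is at 39.7–39.9°, and that held steady over half a second. In the picture its edge lies along the long mark. The finger gap reads about 11 mm on the 12 mm bar. The wrist feels about 6–7 N downward, which matches the spring.
- **Other things:** I touched none of the other rings or tools. I did not measure their positions again at the end.
- **Disagreements:** the arm drifted a few millimetres between rows, and I corrected that before gripping and before letting go. Side and top views of the handle differed by about 5 mm along the bar, well within its 88 mm clear length. No check failed.

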